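# Scan the cheese and hold the label printer's feed lever at the third click

### The job

Take the bar-code reader out of its dock and hold it still for two seconds about 6 cm above the bar-code label on the cheese pack, pointing straight down with its long window lined up with the long side of the label, then stand it back in its dock and let go. Then press the label printer's sprung feed lever down past the first two clicks to the third (not on down to the bottom) and keep holding it there: it springs back when let go, so finish while still holding it down. Leave the cheese pack and the other things on the table where they are.

Things in the scene. Friction and masses are not known exactly. Their poses are not given: they have to be found in the camera images.
- reader: hand-held bar-code reader, grey and black, 160 g, 138 mm tall, standing nose down in its dock at the dock's yaw. Origin: centre of its underside, the glass window, long along y, looking along -z. Nose 34 (x) by 56 (y) by 30 mm high; above z = 46 mm a handle 26 mm thick along x, 34 mm along y (black grip ribs at z = 88 to 124). Grasp the handle across its 26 mm at about z = 108 mm.
- dock: the reader's dock: grey plastic tray fixed to the table, base 66 (x) by 88 (y) mm. Origin at the centre of its underside. Recess 42 (x) by 64 (y) mm with its floor 4 mm and the top of its 4 mm walls 18 mm above the table; the reader stands in it with 4 mm to spare all round.
- cheese_pack: loose block-shaped pack of cheese, 73 mm (x) by 102 mm (y) by 37 mm high, 250 g, with a white paper bar-code label on top. Origin at the centre of its underside. Reader dock and pack stand one to the right and one to the left of the printer, either way round.
- label (a point): centre of the bar-code label, on the top of the cheese pack, 38 mm above the table. Label 36 mm (x) by 60 mm (y): long side along y.
- printer: label printer fixed to the table: grey casing 120 (x) by 150 (y) mm, 112 mm high, yaw up to 0.25 either way. Origin at the centre of its underside; its front (-x face, 60 mm from the origin) looks roughly towards the robot and carries the feed lever in an upright slot with three short steel marks on each side.
- lever_top (a point): centre of the top of the feed lever's black paddle: 32 (printer x) by 36 (y) mm, 8 mm thick, its centre 40 mm ahead of the printer's front. Top 100 mm above the table at rest. At each click the paddle's top is level with a steel mark: 88, 76 and (third) 64 mm above the table; bottom stop at 54 mm.
- feed_lever (a joint): how far the lever is pressed down (m): 0 at rest, clicks at 0.012, 0.024, 0.036 (third), bottom stop 0.046. A spring pushes it up: the push needed eases to 6, 7 and 9 N on reaching the first, second, third click and jumps by 5 to 6 N to go on past it; it never stays down by itself. Push the paddle's top straight down with closed fingertips.
- ramekin1: blue-grey stoneware dish, 77 mm across and 42 mm high, loose bystander. Origin at the centre of its underside.
- ware_jar4: glass jar with a red lid, 72 mm across and 86 mm high, loose bystander. Origin at the centre of its underside.
There are look-alikes about, which are no part of the job. Leave any blue or yellow look-alike of the reader alone.

How it is judged:
By the outcome, as a careful person would: the job done as asked, in the order asked, and still so for the second after the job is handed in, while the arm keeps its last pose, push and grip.
It also fails if it takes over 67 s, if anything falls off the work surface, if the arm or the gripper's body presses on something with over 40 N, if the wrist force passes 120 N, or if a joint passes its speed limit or range.

### The arm

A 7-joint arm with a two-finger parallel gripper is mounted at the origin on a cart in front of the work surface, level with it; the furniture and walls round the work are solid. World frame = base frame: x ahead of the robot, y to its left, z up, the work surface at z = 0. Lengths are in m, angles in rad, forces in N, time in s.
With the tool pointing down it reaches from about 0.425 to 0.925 m from the base axis. Payload 6.8 kg.
Tool frame: the origin (TCP) lies on the front face of the gripper's body, between the roots of the fingers; the fingertips stand 73 mm ahead of it and the grasp point (between the pads) lies 54 mm ahead of it (env.nose_length is the distance from the TCP to the fingertips, in m); z points along the fingers, y is the direction in which the jaws open and shut (so a half turn about z gives the same grasp; the last joint's range is limited). The gripper opens to 85 mm and grips with 20 to 120 N. Pads are 22 mm wide; open, the fingers measure 114 mm over their backs; the gripper's body (76 mm by 85 mm) begins 54 mm behind the grasp point. The pads swing forward as they close: fully open they stand 13 mm farther back than shut.
Start: joints at [1.237, 0.477, 0.022, 1.555, -0.011, 1.109, -0.083], TCP at [0.151, -0.658, 0.304] pointing down, gripper open.
Joint ranges: [-2.96, 2.96], [-0.34, 2.1], [-1.41, 1.46], [0.24, 2.44], [-1.37, 4.51], [0.17, 1.92], [-2.96, 2.96]. Speed limits (rad/s): [2.39, 2.39, 3.14, 3.14, 3.14, 3.14, 3.14].

### API

Orientations are given as a unit quaternion [w, x, y, z].
In Python, from cell import env, kin, camera, calibration, job gives the robot as it stands. The module is installed in compiled form; this text tells all that it offers. Calls block until the motion is done:
- env.reach(position, orientation): joint-space move of the TCP to a pose.
- env.movel(position, velocity=0.15, rot=None, stop_force=None): straight line of the TCP; rot=None keeps the orientation; velocity is the mean speed in m/s. With stop_force (N) it stops when the force on the tool has changed by that much, and returns True; else False.
- env.goto_joints(angles): joint-space move.
- env.grip(opening, f_grip=None): finger opening in m; f_grip is the grip in N (None keeps the last); returns when the fingers have stopped.
- env.dwell(seconds).
- kin.inverse_kinematics(position, orientation): joint angles nearest the present ones, or None.
- env.get_state(): the state.
- camera(name): name is "scene" or "side" or "wrist"; returns (picture, depth): 480x640x3 uint8, blue, green, red; 480x640 float32, m along the optical axis (not along the pixel's ray), 0 where there is no reading.
- calibration(name): a dict with "fx", "fy", "cx", "cy" (pixels), "rvec" (rotation vector, rad) and "tvec" (3), from world to camera coordinates, as OpenCV has them. Camera axes: x right, y down, z forward; pixel columns grow to the right and rows downward; lengths in m; the calibration is good to about 2 mm. A picture is of the moment at which its call begins: read the wrist's pose just before it. calibration takes no time and is no camera call; for the wrist camera it gives the pose at the moment of the call.
A pose or a line that the arm cannot do raises env.PlanningError and nothing moves.
- job.job_done(): hands the job in, once; it reports no verdict.
The state is a dict: "time": time; "qpos": joint angles; "joint_velocities": joint speeds; "joint_torque": joint torques, N m; "tcp_pos": TCP position; "orientation": TCP orientation; "force": force on the tool from outside, world axes, zero at the start; "torque": the same for the moment, N m; "opening": finger opening in m.
Only numpy, scipy, OpenCV 4.12 (cv2) and the standard library are available. Lean on these libraries where they do the work, as an engineer would, in place of code of your own. Each camera call takes 0.05 s, during which the arm holds its last target. There are 200 camera calls.

## Working session

There is one attempt and no reset: what is moved stays moved. The work goes in short steps, each a Python script; the robot and the scene stay as the last script left them, time stands still between calls to the robot, and variables do not carry over. Pictures are saved under pics/ and viewed, about 8 in all and at most 12, crops included, and the job is handed in when it is done.

```bash
mkdir -p pics; cat > h.py <<'E'
import numpy as np, cv2
from cell import env, kin, camera, calibration, job
def P(c): 
    R=cv2.Rodrigues(np.array(c["rvec"],float))[0]; return R,np.array(c["tvec"],float).ravel()
def cloud(d,c):
    R,t=P(c); v,u=np.mgrid[:480,:640]
    X=np.stack([(u-c["cx"])/c["fx"]*d,(v-c["cy"])/c["fy"]*d,d],-1)
    return (X-t)@R
def ray(u,v,z,c):
    R,t=P(c); o=-R.T@t; r=R.T@np.array([(u-c["cx"])/c["fx"],(v-c["cy"])/c["fy"],1.]); return o+r*(z-o[2])/r[2]
def proj(p,c):
    R,t=P(c); q=R@np.array(p)+t; return np.array([c["fx"]*q[0]/q[2]+c["cx"],c["fy"]*q[1]/q[2]+c["cy"]])
def snap(n,f):
    c=calibration(n); im,d=camera(n); cv2.imwrite(f"pics/{f}.png",im); np.savez(f"pics/{f}.npz",im=im,d=d,X=cloud(d,c),**{k:np.array(v) for k,v in c.items()}); return im,d,c
def down(yaw):  # tool z down, jaw axis (tool y) at angle yaw in world
    from scipy.spatial.transform import Rotation as S
    y=np.array([np.cos(yaw),np.sin(yaw),0]); z=np.array([0,0,-1.]); x=np.cross(y,z)
    q=S.from_matrix(np.stack([x,y,z],1)).as_quat(); return np.array([q[3],*q[:3]])
E
python3 - <<'E'
from h import *
for n in ("scene","side"):
    im,d,c=snap(n,n+"0"); R,t=P(c); print(n,c["fx"],-R.T@t,R[2])
s=env.get_state(); print(s["time"],s["tcp_pos"],s["orientation"],s["opening"],env.nose_length)
E
```

```text
scene 615.1108771870844 [-0.30797043  0.85467862  1.13449982] [ 0.53517788 -0.48793983 -0.68956461]
side 516.7231724208082 [0.19619332 1.29430634 0.71462262] [ 0.24982274 -0.85417879 -0.4560342 ]
0.1 [ 0.151016   -0.6574702   0.30301745] [-7.97813151e-04  9.93632162e-01  1.12669696e-01 -1.72473813e-04] 0.08540179772189556 0.0726
```

View pics/scene0.png

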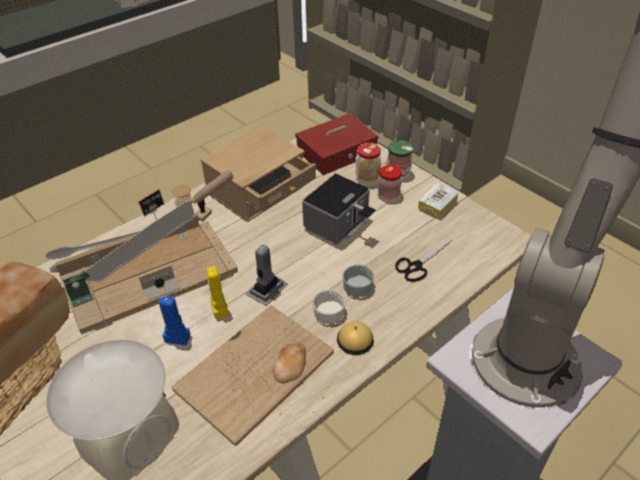

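View pics/side0.png

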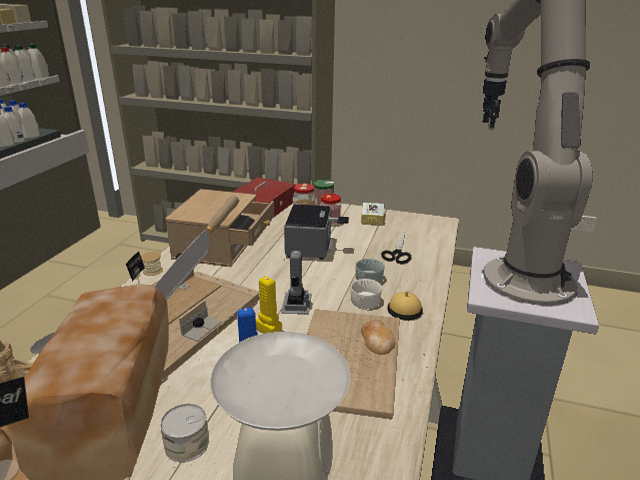

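The scene view shows three reader-like objects: grey and black in a dock at (264,272), blue at (173,320) and yellow at (217,293). The grey/black one standing in a grey tray fits. The printer is at (337,208) with its lever at about (365,211), and the cheese pack with a white label is at (438,199). Next I'll measure these and make one confirming crop.

```bash
python3 - <<'E'
from h import *
D=np.load("pics/scene0.npz"); X=D["X"]; im=D["im"]
def box(u0,u1,v0,v1,z0,z1):
    m=np.zeros((480,640),bool); m[v0:v1,u0:u1]=1; m&=(X[...,2]>z0)&(X[...,2]<z1)&(D["d"]>0); return X[m]
def rect(n,p):
    r=cv2.minAreaRect((p[:,:2]*1000).astype(np.float32)); print(n,len(p),np.round(r[0],0),np.round(r[1],0),round(r[2],1),"long-edge pts",np.round(cv2.boxPoints(r)).tolist(),"z",np.round(np.percentile(p[:,2],[5,50,95]),3))
rect("packtop",box(410,465,175,225,.030,.05))
rect("printertop",box(295,372,170,245,.105,.125))
rect("lever",box(352,385,195,235,.085,.106))
rect("docktop",box(240,295,240,310,.012,.024))
rect("reader top",box(240,290,235,300,.125,.15))
rect("reader handle",box(240,290,235,300,.09,.15))
rect("ramekin",box(340,378,262,300,.035,.05)); rect("jar",box(376,405,163,203,.08,.095))
a=cv2.resize(im[230:310,220:320],(500,400),interpolation=3); b=cv2.resize(im[165:245,380:480],(500,400),interpolation=3);
s=np.load("pics/side0.npz")["im"]
c=cv2.resize(s[190:250,280:355],(500,400),interpolation=3)
g=np.zeros((600,800,3),np.uint8); g[:300,:375]=cv2.resize(a,(375,300)); g[:300,400:775]=cv2.resize(b,(375,300)); g[300:,:375]=cv2.resize(c,(375,300)); g[300:,400:775]=cv2.resize(im[170:250,290:390],(375,300),interpolation=3)
cv2.imwrite("pics/crop1.png",g)
E
```

```text
packtop 648 [ 478. -260.] [ 74. 110.] 10.1 long-edge pts [[432.0, -213.0], [451.0, -321.0], [524.0, -308.0], [505.0, -200.0]] z [0.033 0.038 0.043]
printertop 1567 [627.   8.] [231. 152.] 16.5 long-edge pts [[494.0, 49.0], [538.0, -97.0], [759.0, -32.0], [716.0, 114.0]] z [0.106 0.109 0.115]
lever 257 [544. -22.] [57. 96.] 59.4 long-edge pts [[488.0, -22.0], [571.0, -71.0], [600.0, -22.0], [517.0, 27.0]] z [0.088 0.1   0.105]
docktop 255 [536. 312.] [ 78. 108.] 42.5 long-edge pts [[471.0, 325.0], [543.0, 246.0], [601.0, 298.0], [528.0, 378.0]] z [0.013 0.018 0.022]
reader top 160 [552. 296.] [27. 33.] 12.5 long-edge pts [[535.0, 310.0], [543.0, 277.0], [569.0, 283.0], [562.0, 316.0]] z [0.126 0.14  0.145]
reader handle 327 [552. 296.] [29. 37.] 16.5 long-edge pts [[533.0, 310.0], [543.0, 274.0], [571.0, 282.0], [560.0, 318.0]] z [0.093 0.124 0.144]
ramekin 197 [411. 140.] [112.  78.] 84.9 long-edge pts [[367.0, 87.0], [445.0, 80.0], [455.0, 192.0], [376.0, 199.0]] z [0.036 0.04  0.045]
jar 287 [ 612. -197.] [63. 85.] 54.8 long-edge pts [[559.0, -198.0], [629.0, -247.0], [665.0, -196.0], [596.0, -147.0]] z [0.082 0.087 0.092]
```

View pics/crop1.png

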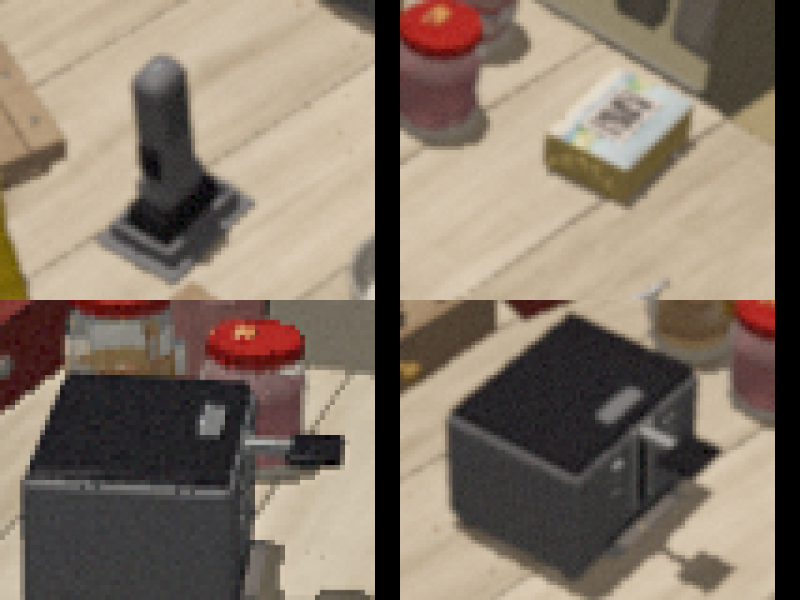

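The crop confirms the grey/black reader in its dock (263,265), the labelled cheese pack, and the printer's paddle projecting from its front. On the way I'll take closer looks with the wrist camera, first over the pack, then the printer, then the reader.

```bash
python3 - <<'E'
from h import *
for nm,p in (("wp",[.42,-.26,.36]),("wr",[.50,.28,.36])):
    for k in (0,np.pi,-np.pi):
        q=kin.inverse_kinematics(p,down(.2+k)); print(nm,k,None if q is None else np.round(q,2))
q=down(.2)
best=None
for nm,p in (("wp",[.44,-.26,.36]),("wl",[.45,0.0,.36]),("wr",[.50,.28,.36])):
    env.reach(p,down(.2)); im,d,c=snap(nm,nm); R,t=P(c); s=env.get_state()
    print(nm,s["time"],np.round(s["qpos"],2),"cam",np.round(-R.T@t,3),np.round(R[2],2), c["fx"])
ims=[cv2.resize(np.load(f"pics/{n}.npz")["im"],(400,300)) for n in ("wp","wl","wr")]
cv2.imwrite("pics/w3.png",np.vstack([np.hstack(ims[:2]),np.hstack([ims[2],0*ims[2]])]))
E
```

```text
wp 0 [ 0.88  0.16 -0.5   1.88  0.08  1.12  0.55]
wp 3.141592653589793 [ 0.43  0.12 -0.    1.91  0.    1.11 -2.51]
wp -3.141592653589793 [ 0.43  0.12 -0.    1.91  0.    1.11 -2.51]
wr 0 [ 0.22  0.48 -1.14  1.68  0.46  1.27 -0.81]
wr 3.141592653589793 [ 0.24  0.5  -1.18  1.68  0.48  1.29  2.31]
wr -3.141592653589793 [ 0.24  0.5  -1.18  1.68  0.48  1.29  2.31]Traceback (most recent call last):
  File "<stdin>", line 8, in <module>
  File "h.py", line 14, in snap
    c=calibration(n); im,d=camera(n); cv2.imwrite(f"pics/{f}.png",im); np.savez(f"pics/{f}.npz",im=im,d=d,X=cloud(d,c),**{k:np.array(v) for k,v in c.items()}); return im,d,c
ValueError: cameras: scene, side, wrist
```

```bash
python3 - <<'E'
from h import *
for nm,p in (("wp",[.44,-.26,.36]),("wl",[.45,0.0,.36]),("wr",[.50,.28,.36])):
    env.reach(p,down(.2)); im,d,c=snap("wrist",nm); R,t=P(c); s=env.get_state()
    print(nm,s["time"],np.round(s["qpos"],2),"cam",np.round(-R.T@t,3),np.round(R[2],2), c["fx"])
ims=[cv2.resize(np.load(f"pics/{n}.npz")["im"],(400,300)) for n in ("wp","wl","wr")]
cv2.imwrite("pics/w3.png",np.vstack([np.hstack(ims[:2]),np.hstack([ims[2],0*ims[2]])]))
E
```

```text
wp 2.2 [ 0.85  0.19 -0.5   1.85  0.1   1.13  0.52] cam [ 0.425 -0.184  0.43 ] [ 0.06 -0.3  -0.95] 393.6646879743646
wl 3.2667 [ 0.55  0.1  -0.72  1.96  0.07  1.11 -0.  ] cam [0.435 0.075 0.43 ] [ 0.06 -0.3  -0.95] 393.6646879743646
wr 4.4167 [ 0.08  0.39 -0.91  1.69  0.33  1.22 -0.7 ] cam [0.486 0.355 0.429] [ 0.06 -0.3  -0.95] 393.6646879743646
```

View pics/w3.png

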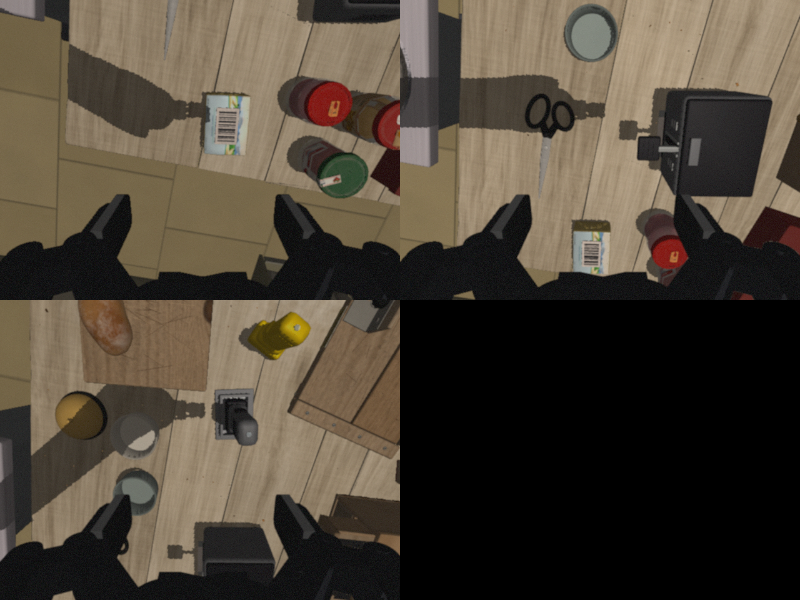

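The wrist views (half scale) show the label at (227,127), the paddle at (649-400,148) with the steel marks beside its slot, and the reader in its dock at (240,415-300). Now I'll refine the numbers.

```bash
python3 - <<'E'
from h import *
def L(n):
    D=np.load(f"pics/{n}.npz"); return D["im"],D["X"],{k:D[k] for k in("fx","fy","cx","cy","rvec","tvec")}
def rect(n,p):
    r=cv2.minAreaRect((np.asarray(p)[:,:2]*1000).astype(np.float32)); b=cv2.boxPoints(r); e=b[1]-b[0],b[2]-b[1]
    l=max(e,key=lambda a:a@a); l=l*np.sign(l[1]); print(n,len(p),"c",np.round(r[0],1),"sz",np.round(r[1],1),"yaw of long as y",round(np.arctan2(-l[0],l[1]),3))
def sel(n,u0,u1,v0,v1,z0,z1):
    im,X,c=L(n); m=np.zeros((480,640),np.uint8); m[v0:v1,u0:u1]=1; m&=((X[...,2]>z0)&(X[...,2]<z1)).astype(np.uint8)
    m=cv2.morphologyEx(m,cv2.MORPH_OPEN,np.ones((3,3))); return X[m>0],m
p,m=sel("wp",310,415,135,265,.028,.048); rect("pack",p); print(np.percentile(p[:,2],[5,50,95]))
im,X,c=L("wp"); hsv=cv2.cvtColor(im,cv2.COLOR_BGR2HSV)
w=((hsv[...,1]<45)&(m>0)).astype(np.uint8); w=cv2.morphologyEx(w,cv2.MORPH_CLOSE,np.ones((5,5))); w=cv2.morphologyEx(w,cv2.MORPH_OPEN,np.ones((7,7)))
n,lab,st,_=cv2.connectedComponentsWithStats(w); i=1+st[1:,4].argmax(); v,u=np.nonzero(lab==i)
rect("label",[ray(a,b,.038,c) for a,b in zip(u,v)]); 
im,X,c=L("wl");
p,m=sel("wl",370,440,200,270,.09,.108); p=p; rect("lever",p); 
mm=p[p[:,0]<.53]; print("paddle",len(mm),mm.min(0),mm.max(0),np.median(mm,0))
p,_=sel("wl",410,620,120,330,.107,.118); rect("printer top",p)
p,_=sel("wr",330,420,130,260,.012,.023); rect("dock rim",p)
p,_=sel("wr",330,430,130,260,.128,.15); rect("reader top",p)
p,_=sel("wr",330,430,130,260,.095,.15); rect("reader grip",p)
a=L("wp")[0][130:270,300:425]; b=L("wl")[0][190:280,365:485];d=L("wr")[0][130:260,330:430]
cv2.imwrite("pics/crop2.png",np.hstack([cv2.resize(k,(260,300),interpolation=3) for k in(a,cv2.bitwise_and(a,a,mask=w[130:270,300:425]),b)]))
E
```

```text
pack 6727 c [ 479.8 -260.7] sz [72.7 99.9] yaw of long as y 0.153
[0.03510598 0.03698003 0.03908448]
label 5710 c [ 479.  -260.2] sz [69.4 98.4] yaw of long as y 0.161
lever 1697 c [533.5 -16.2] sz [40.4 66.7] yaw of long as y 1.485
paddle 1212 [ 0.50109194 -0.03424135  0.0944068 ] [0.52999751 0.00433948 0.10301523] [ 0.51646093 -0.01317583  0.09995418]
printer top 15904 c [617.7   3. ] sz [108.8 139.1] yaw of long as y 0.188
dock rim 676 c [553.4 292.7] sz [49.5 72.9] yaw of long as y 0.217
reader top 1394 c [553.8 294. ] sz [26.2 34.3] yaw of long as y 0.224
reader grip 1771 c [553.6 294. ] sz [26.6 34.3] yaw of long as y 0.227
```

View pics/crop2.png

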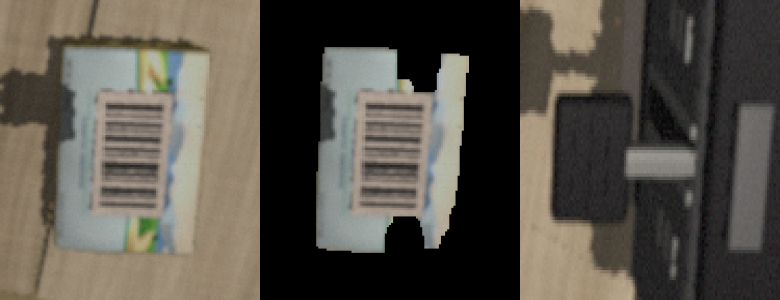

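```bash
python3 - <<'E'
from h import *
def L(n):
    D=np.load(f"pics/{n}.npz"); return {k:D[k] for k in("fx","fy","cx","cy","rvec","tvec")}
c=L("wp"); q=np.array([ray(300+a/2.08,130+b/2.143,.038,c)[:2] for a,b in((99,91),(171,95),(165,216),(92,213))])
print("label",q.mean(0),np.linalg.norm(q-np.roll(q,-1,0),axis=1),[np.arctan2(-d[0],d[1]) for d in (q[0]-q[3],q[1]-q[2])])
c=L("wl"); q=np.array([ray(365+(a-520)/2.167,190+b/3.333,.1,c)[:2] for a,b in((553,93),(632,93),(628,221),(553,221))])
print("paddle",q.mean(0),np.linalg.norm(q-np.roll(q,-1,0),axis=1))
env.reach([.5537,.2937,.30],down(.223)); env.movel([.5537,.2937,.1665],velocity=.12,stop_force=15)
env.grip(.0,50); s=env.get_state(); print(s["opening"],s["force"],s["tcp_pos"],s["time"])
E
```

```text
label [ 0.48090154 -0.2605912 ] [0.03442861 0.05843132 0.03646541 0.05881186] [np.float64(0.15740543019672382), np.float64(0.19231696540480653)]
paddle [ 0.51949819 -0.01409513] [0.03151618 0.03537587 0.03087019 0.03539824]
0.025593665644042106 [0.36978787 1.13706497 2.39597407] [0.55388769 0.29382895 0.16679537] 6.675
```

```bash
python3 - <<'E'
from h import *
env.movel([.5539,.2938,.38],velocity=.15)
env.reach([.45,0,.38],down(.19)); env.reach([.481,-.2605,.33],down(.167))
env.movel([.481,-.2605,.261],velocity=.1); env.dwell(.4)
snap("scene","s1"); snap("side","sd1"); snap("wrist","w1")
env.dwell(2.3); s=env.get_state(); print(s["opening"],s["tcp_pos"],s["orientation"],down(.167),s["time"],s["force"])
X=np.load("pics/s1.npz"); X=X
I=lambda n:np.load(f"pics/{n}.npz")["im"]
c={n:{k:np.load(f"pics/{n}.npz")[k] for k in("fx","fy","cx","cy","rvec","tvec")} for n in("s1","sd1")}
o=[]
for n in("s1","sd1"):
    u,v=proj([.481,-.26,.1],c[n]).astype(int); u=np.clip(u,60,580);v=np.clip(v,60,420); o.append(cv2.resize(I(n)[v-60:v+60,u-60:u+60],(400,400),interpolation=3))
cv2.imwrite("pics/hold.png",np.hstack(o))
E
```

```text
0.025657831416641883 [ 0.48101675 -0.26050061  0.26100382] [1.37367482e-05 6.45668759e-01 7.63617609e-01 8.78453575e-06] [0.         0.64566832 0.76361798 0.        ] 14.175 [-0.21059923 -0.11520553 -2.26070451]
```

View pics/hold.png

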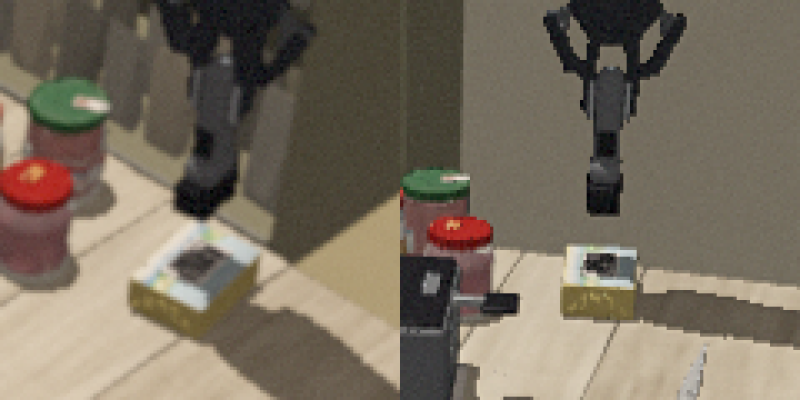

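The reader hangs over the label, nose down in both views. I'll check its tilt and height in numbers from the depth before returning it.

```bash
python3 - <<'E'
from h import *
a=.167; e=np.array([[np.cos(a),np.sin(a)],[-np.sin(a),np.cos(a)]])
for n in("s1","sd1"):
    D=np.load(f"pics/{n}.npz"); X=D["X"]; m=(D["d"]>0)&(np.hypot(X[...,0]-.481,X[...,1]+.2605)<.045)&(X[...,2]>.06)
    p=X[m]; q=(p[:,:2]-[.481,-.2605])@e.T
    print(n,"zmin",np.round(np.percentile(p[:,2],[0,1,3]),4))
    for z in np.arange(.09,.24,.015):
        k=(p[:,2]>z)&(p[:,2]<z+.015)
        if k.sum()>5: print(round(z,3),k.sum(),np.round(np.percentile(q[k],[3,97],axis=0).T*1000,0).tolist())
E
```

```text
s1 zmin [0.0966 0.11   0.1222]
0.09 15 [[-15.0, 15.0], [-26.0, 27.0]]
0.105 77 [[-18.0, 14.0], [-19.0, 33.0]]
0.12 109 [[-18.0, 14.0], [-21.0, 31.0]]
0.135 83 [[-15.0, 12.0], [-17.0, 27.0]]
0.15 56 [[-15.0, 9.0], [-8.0, 24.0]]
0.165 55 [[-13.0, 8.0], [-6.0, 25.0]]
0.18 58 [[-17.0, 8.0], [-1.0, 24.0]]
0.195 93 [[-26.0, 24.0], [-1.0, 19.0]]
0.21 99 [[-26.0, 25.0], [-3.0, 20.0]]
0.225 144 [[-30.0, 34.0], [-9.0, 20.0]]
sd1 zmin [0.0983 0.1083 0.1232]
0.09 17 [[-14.0, 11.0], [24.0, 36.0]]
0.105 43 [[-15.0, 14.0], [24.0, 35.0]]
0.12 56 [[-17.0, 15.0], [-14.0, 33.0]]
0.135 51 [[-13.0, 13.0], [-6.0, 31.0]]
0.15 32 [[-12.0, 10.0], [13.0, 29.0]]
0.165 36 [[-11.0, 11.0], [9.0, 28.0]]
0.18 51 [[-21.0, 19.0], [5.0, 26.0]]
0.195 79 [[-24.0, 25.0], [5.0, 25.0]]
0.21 74 [[-26.0, 23.0], [3.0, 21.0]]
0.225 114 [[-35.0, 37.0], [-2.0, 22.0]]
```

```bash
python3 - <<'E'
from h import *
a=.223; e=np.array([[np.cos(a),np.sin(a)],[-np.sin(a),np.cos(a)]])
for n in("scene0","side0"):
    D=np.load(f"pics/{n}.npz"); X=D["X"]; m=(D["d"]>0)&(np.hypot(X[...,0]-.5537,X[...,1]-.2938)<.045)&(X[...,2]>.005)
    p=X[m]; p[:,2]+=.094; q=(p[:,:2]-[.5537,.2938])@e.T
    print(n)
    for z in np.arange(.09,.24,.015):
        k=(p[:,2]>z)&(p[:,2]<z+.015)
        if k.sum()>5: print(round(z,3),k.sum(),np.round(np.percentile(q[k],[3,97],axis=0).T*1000,0).tolist())
E
```

```text
scene0
0.09 121 [[-35.0, 23.0], [-35.0, 42.0]]
0.105 243 [[-27.0, 23.0], [-34.0, 37.0]]
0.12 147 [[-18.0, 13.0], [-24.0, 28.0]]
0.135 104 [[-17.0, 11.0], [-18.0, 23.0]]
0.15 59 [[-15.0, 7.0], [-12.0, 20.0]]
0.165 65 [[-15.0, 9.0], [-10.0, 20.0]]
0.18 75 [[-15.0, 11.0], [-10.0, 20.0]]
0.195 69 [[-14.0, 9.0], [-13.0, 18.0]]
0.21 68 [[-15.0, 9.0], [-10.0, 18.0]]
0.225 134 [[-14.0, 9.0], [-12.0, 18.0]]
side0
0.09 65 [[-29.0, 30.0], [-28.0, 40.0]]
0.105 192 [[-25.0, 24.0], [-31.0, 39.0]]
0.12 110 [[-17.0, 16.0], [-10.0, 33.0]]
0.135 91 [[-14.0, 14.0], [-2.0, 26.0]]
0.15 59 [[-13.0, 13.0], [6.0, 24.0]]
0.165 68 [[-13.0, 12.0], [4.0, 25.0]]
0.18 66 [[-13.0, 12.0], [7.0, 22.0]]
0.195 69 [[-13.0, 12.0], [6.0, 21.0]]
0.21 67 [[-13.0, 11.0], [4.0, 23.0]]
0.225 98 [[-12.0, 11.0], [-8.0, 20.0]]
```

Compared with its docked shape, the held reader leans by a few mm, with the nose swung towards +y about the jaw axis. I'll measure that tilt with a line fit and correct it with the wrist.

```bash
cat > tilt.py <<'E'
from h import *
def tilt(n,x,y,dz,a,tz=0):
    e=np.array([[np.cos(a),np.sin(a)],[-np.sin(a),np.cos(a)]])
    D=np.load(f"pics/{n}.npz"); X=D["X"]; m=(D["d"]>0)&(np.hypot(X[...,0]-x,X[...,1]-y)<.04); p=X[m]; z=p[:,2]-dz; q=(p[:,:2]-[x,y])@e.T
    zs,ys=[],[]
    for z0 in np.arange(.050,.092,.007):
        k=(z>z0)&(z<z0+.007)&(abs(q[:,0])<.009)
        if k.sum()>6: zs.append(z[k].mean()); ys.append(np.percentile(q[k,1],80))
    k=(z>0.008)&(z<.03)&(abs(q[:,0])<.012)
    f=np.polyfit(zs,ys,1); return round(-f[0],3),round(np.polyval(f,.07)*1000,1),"nose y",round(np.percentile(q[k,1],85)*1000,1),len(zs)
E
python3 - <<'E'
from tilt import *
env.grip(0,80)
snap("scene","s2"); snap("side","sd2")
print("dock",tilt("scene0",.5537,.2938,.004,.223),tilt("side0",.5537,.2938,.004,.223))
for n in("s1","sd1","s2","sd2"): print(n,tilt(n,.481,-.2605,.098,.167))
print(env.get_state()["torque"])
E
```

```text
dock (np.float64(0.021), np.float64(19.3), 'nose y', np.float64(34.5), 6) (np.float64(-0.021), np.float64(22.0), 'nose y', np.float64(35.9), 6)
s1 (np.float64(-0.013), np.float64(21.0), 'nose y', np.float64(29.6), 6)
sd1 (np.float64(0.016), np.float64(22.6), 'nose y', np.float64(31.8), 6)
s2 (np.float64(-0.015), np.float64(19.8), 'nose y', np.float64(30.1), 6)
sd2 (np.float64(0.067), np.float64(23.3), 'nose y', np.float64(32.4), 6)
[-0.03338026 -0.05484008  0.0443228 ]
```

```bash
python3 - <<'E'
from h import *
a=.167; ex=np.array([np.cos(a),np.sin(a),0]); ey=np.array([-np.sin(a),np.cos(a),0]); o=np.array([.481,-.2605,.098])
out=[]
for n,cr in(("w1",None),("s1",None)):
    D=np.load(f"pics/{n}.npz"); c={k:D[k] for k in("fx","fy","cx","cy","rvec","tvec")}; im=D["im"].copy()
    W=lambda x,y,z:proj(o+ex*x+ey*y+[0,0,z],c)
    u,v=W(0,0,.04); u=int(np.clip(u,90,550)); v=int(np.clip(v,90,390)); f=400/180
    im=cv2.resize(im[v-90:v+90,u-90:u+90],(400,400),interpolation=3); im=cv2.convertScaleAbs(im,alpha=1.8)
    T=lambda *p:tuple(((W(*p)-[u-90,v-90])*f).astype(int).tolist())
    base=im.copy()
    for z in(0,.03):
        q=[T(sx*.017,sy*.028,z) for sx,sy in((1,1),(1,-1),(-1,-1),(-1,1))]
        for i in range(4): cv2.line(im,q[i],q[(i+1)%4],(0,0,255) if z else (0,255,0),1)
    for sx,sy in((1,1),(1,-1),(-1,-1),(-1,1)): cv2.line(im,T(sx*.013,sy*.017,.05),T(sx*.013,sy*.017,.088),(255,255,0),1)
    out.append(np.hstack([base,im]))
cv2.imwrite("pics/ov.png",cv2.resize(np.vstack(out),(600,600)))
E
```

```text
(no output)
```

View pics/ov.png

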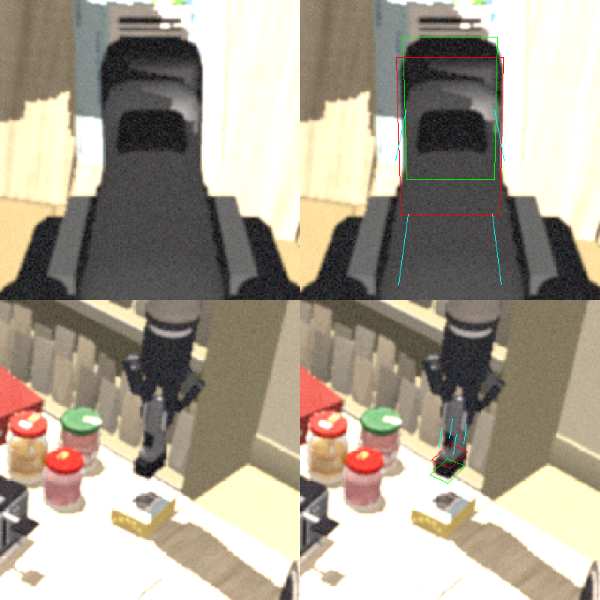

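The wrist overlay has the predicted nose bottom edge (green, top row 37) on the real nose edge, within about 1–2 mm. That puts the tilt under about 0.02 rad, so the "lean" was depth noise. The hold is good, so the reader goes back to its dock.

```bash
python3 - <<'E'
from h import *
env.movel([.481,-.2605,.38],velocity=.15)
env.reach([.45,0,.38],down(.19)); env.reach([.5539,.2938,.38],down(.223))
env.movel([.5539,.2938,.20],velocity=.15); 
hit=env.movel([.5539,.2938,.1672],velocity=.04,stop_force=6); s=env.get_state(); print(hit,s["tcp_pos"],s["force"],s["time"])
if s["tcp_pos"][2]<.171:
    env.grip(.085); env.movel([.5539,.2938,.30],velocity=.15); print(env.get_state()["time"])
    env.grip(0,50)
    env.reach([.50,.28,.36],down(.2)); snap("wrist","wr2"); snap("scene","s3")
    D=np.load("pics/wr2.npz");X=D["X"]
    for z0 in(.128,.012):
        m=np.zeros((480,640),np.uint8); m[130:260,330:430]=1; m&=((X[...,2]>z0)&(X[...,2]<(.15 if z0>.1 else .023))).astype(np.uint8); m=cv2.morphologyEx(m,cv2.MORPH_OPEN,np.ones((3,3)))
        p=X[m>0]; r=cv2.minAreaRect((p[:,:2]*1000).astype(np.float32)); print(z0,r,p[:,2].max())
    cv2.imwrite("pics/re.png",cv2.resize(np.hstack([D["im"][110:270,310:450],cv2.resize(np.load("pics/s3.npz")["im"][220:320,220:308],(140,160))]),(700,400),interpolation=3))
    print(env.get_state()["time"])
E
```

```text
True [0.55364874 0.29351869 0.16683165] [ 0.18970889 -0.5636038   5.4746494 ] 19.8
21.45
0.128 ((552.7964477539062, 294.40838623046875), (25.680559158325195, 32.54943084716797), 15.263958930969238) 0.14495033832633142
0.012 ((553.5496826171875, 292.8511962890625), (50.2018928527832, 72.26454162597656), 13.257491111755371) 0.020595497798007317
22.7417
```

View pics/re.png

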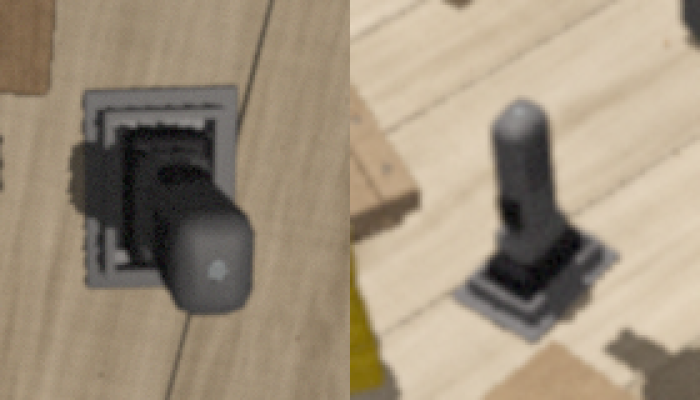

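The reader stands upright and seated in its dock, within 1 mm of where it was. Next, the lever: jaws shut and set along the printer's y, touch the paddle first to check its height, then press with force readings.

```bash
python3 - <<'E'
from h import *
x,y=.519,-.0145; yaw=.188+np.pi/2
s=env.get_state(); print(s["opening"])
c=[(abs(np.array(q)-s["qpos"]).max(),k,np.round(q,2)) for k in(0,-np.pi) if (q:=kin.inverse_kinematics([x,y,.25],down(yaw+k))) is not None]; print(c)
o=down(yaw+min(c,key=lambda t:t[0])[1])
env.reach([x,y,.25],o); env.movel([x,y,.19],velocity=.12); env.dwell(.3)
f0=env.get_state()["force"][2]; print("f0",f0)
h=env.movel([x,y,.165],velocity=.03,stop_force=2); s=env.get_state(); print(h,s["tcp_pos"],s["tcp_pos"][2]-env.nose_length,s["force"],s["time"])
for z in np.r_[.094,.088,.082,.076,.070,.067,.0655]:
    env.movel([x,y,z+env.nose_length],velocity=.04); env.dwell(.1); s=env.get_state(); print(z,round(s["tcp_pos"][2]-env.nose_length,4),np.round(s["force"],2),np.round(s["tcp_pos"][:2],4),round(s["time"],1))
snap("wrist","wl3"); snap("scene","s4"); snap("side","sd4")
E
```

```text
-7.385648901127828e-05
[(np.float64(1.7991914797849904), 0, array([ 0.91,  0.7 , -1.38,  1.92,  0.75,  1.19,  1.  ])), (np.float64(0.967365874192642), -3.141592653589793, array([ 0.53,  0.38, -0.75,  1.94,  0.32,  0.94, -1.77]))]
f0 -0.032382616580800855
True [ 0.51893852 -0.0145492   0.17177551] 0.09917551143250625 [-1.48050962 -1.67157541  6.15874845] 25.5
0.094 0.0941 [-1.9  -0.98  7.14] [ 0.519  -0.0145] 25.9
0.088 0.0883 [-1.88 -0.77  8.42] [ 0.519  -0.0145] 26.3
0.082 0.0822 [-1.55 -0.74  7.39] [ 0.519  -0.0145] 26.7
0.076 0.0764 [-3.01 -0.06  9.22] [ 0.519  -0.0145] 27.1
0.07 0.0703 [-2.72 -1.21  9.82] [ 0.519  -0.0145] 27.5
0.067 0.0672 [-2.18  0.33  7.06] [ 0.519  -0.0145] 27.8
0.0655 0.0657 [-2.11 -0.01  7.15] [ 0.519  -0.0145] 28.2
```

```bash
python3 - <<'E'
from h import *
x,y=.519,-.0145
for z in (.065,.0645,.064,.0636,.0632):
    env.movel([x,y,z+env.nose_length],velocity=.01); env.dwell(.3); s=env.get_state(); print(z,round(s["tcp_pos"][2]-env.nose_length,4),np.round(s["force"],2),round(s["time"],1))
    if s["force"][2]>11: break
snap("scene","s5"); im,d,c=snap("side","sd5")
D=np.load("pics/sd5.npz")["im"]; E=np.load("pics/s5.npz")["im"]
cv2.imwrite("pics/lev.png",np.hstack([cv2.resize(D[195:255,295:355],(400,400),interpolation=3),cv2.convertScaleAbs(cv2.resize(E[165:245,310:390],(400,400),interpolation=3),alpha=1.5)]))
E
```

```text
0.065 0.0653 [-2.94  0.04  8.02] 28.9
0.0645 0.065 [-3.24 -1.33  9.87] 29.4
0.064 0.0645 [-5.01 -1.14 10.8 ] 30.0
0.0636 0.0641 [-2.3  -0.22 10.44] 30.5
0.0632 0.0637 [-2.57 -1.23 10.95] 31.1
```

View pics/lev.png

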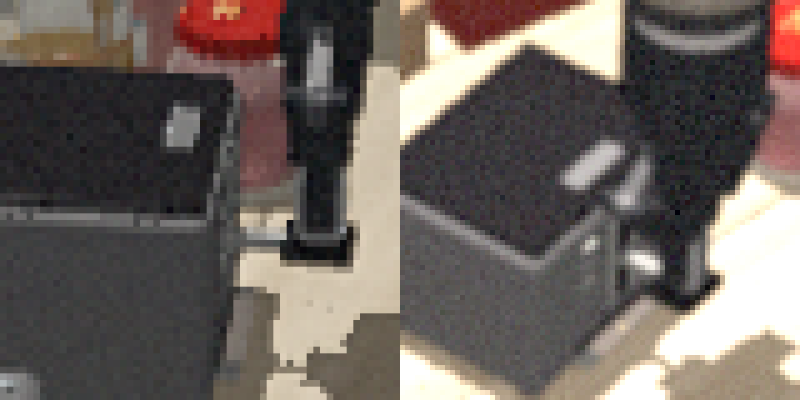

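```bash
python3 - <<'E'
from h import *
env.dwell(.5); s=env.get_state(); print(s["tcp_pos"][2]-env.nose_length,s["force"],s["time"])
a=np.load("pics/scene0.npz")["im"].astype(int); b=np.load("pics/s5.npz")["im"].astype(int); d=abs(a-b).max(2)
for n,(u0,u1,v0,v1) in dict(pack=(418,460,180,218),ramekin=(342,376,264,298),jar=(378,404,165,200),reader=(245,288,243,302)).items(): print(n,np.mean(d[v0:v1,u0:u1]>45))
job.job_done()
E
```

```text
0.06367997122757188 [-3.51770972  0.26368965 10.89032918] 31.6833
pack 0.0
ramekin 0.0017301038062283738
jar 0.2021978021978022
reader 0.0
the job is handed in; nothing more can be done
```

I scanned the cheese pack's label, put the reader back in its dock, and handed the job in with the feed lever held down at its third click. It took 31.7 s of the 67 s allowed.

- **Scan:** I held the reader still for over 2.3 s with its window about 60 mm above the label, lined up with the label's long side. One depth check hinted at a lean of up to about 0.07 rad. That was within the noise, and projecting the reader's outline onto the wrist picture showed it upright, about 0.02 rad at most.
- **Dock:** The reader went back in and I let go. A wrist picture shows it upright and seated, about 1 mm from where it stood at the start.
- **Lever:** The closed fingertips are at 63.7 mm; the third click is at 64 mm. They push with about 10.9 N. That is above the 9 N at which the click is reached and below the roughly 14–15 N needed to go past it. I couldn't see the steel marks clearly in the last picture, so the click rests on height and force.
- **Other things on the table:** Before-and-after pictures show no change at the pack and reader, and almost none (0.2 % of pixels) at the ramekin. About 20 % of the pixels around the jar changed; the arm stands partly in front of it in that view. I did no separate check of the jar's position, but nothing was commanded near it.

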